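# Chill a drink: can on the cold plate, isolator handle to on

### The arm

A 7-joint arm with a two-finger parallel gripper is mounted at the origin on a cart in front of the work surface, level with it; the furniture and walls round the work are solid. World frame = base frame: x ahead of the robot, y to its left, z up, the work surface at z = 0. Lengths are in m, angles in rad, forces in N, time in s.
With the tool pointing down it reaches from about 0.4 to 0.875 m from the base axis. Payload 4.4 kg.
Tool frame: the origin (TCP) lies between the finger pads; the fingertips stand 17 mm ahead of it and the grasp point (between the pads) lies 2 mm behind it (env.finger_overhang is the distance from the TCP to the fingertips, in m); z points along the fingers, y is the line along which they close (so a half turn about z gives the same grasp; the last joint's range is limited). The gripper opens to 85 mm and grips with 20 to 120 N. Pads are 22 mm wide; open, the fingers measure 114 mm over their backs; the gripper's body (76 mm by 85 mm) begins 54 mm behind the grasp point. The pads swing forward as they close: fully open they stand 13 mm farther back than shut.
Start: joints at [-1.298, 0.628, 0.038, 1.517, -0.027, 0.996, -0.02], TCP at [0.216, 0.613, 0.248] pointing down, gripper open.
Joint ranges: [-3.06, 3.06], [-0.37, 2.12], [-1.25, 1.32], [0.18, 2.47], [-1.1, 4.24], [0.23, 1.98], [-2.94, 2.94]. Speed limits (rad/s): [2.57, 2.57, 3.14, 3.14, 3.14, 3.14, 3.14].

### API

Orientations are given as a rotation vector (axis times angle).
In Python, from plant import env, optics, ticket gives the robot as it stands. The module is installed in compiled form; this text tells all that it offers.
- The arm moves only by the shell command python3 -m inch 'ROWS'. ROWS is a JSON object of lists of equal length, an entry for each row: "xyz": the shift along the world's x, y, z each as a share of 500 mm, from -1 to 1, a list of three; "dr": the turn, a rotation vector about the world's x, y, z each as a share of 0.5 rad, from -1 to 1, a list of three; "gripper": the opening, from 0 (shut) to 1 (fully open). A call has 1 to 12 rows; each row is the pose to reach, as a shift and turn from the pose commanded when the call began; what a row does not reach only later rows make up. A row lasts 1/12 s, in which the tool goes at most 41.7 mm and 7.16 degrees, less where a joint would pass 70% of its speed; a pose out of reach is approached as far as the arm can. A call with a number of a shift or a turn outside -1 to 1 is refused whole. A call with a gripper value outside its range is refused whole. The fingers move at their own pace and stop on an object; the grip force is fixed at half the most. Time passes only in rows, so rows that repeat a pose let the fingers close. It gives the time, the measured TCP pose, the force, the opening and the grip force at its end, in the units of the state.
- env.sense(): the state, without advancing time (a new reading comes with each control period).
- optics.camera(name): name is "scene" or "top" or "wrist"; returns a dict with "image" (420x560x3 uint8, blue, green, red), "fx", "fy", "cx", "cy" (pixels), "dist_coeffs" ([k1, k2, p1, p2, k3] as OpenCV has them; the pictures are not rectified), "eye" and "orientation" of the camera in the world. Camera axes: x right, y up, looking along -z (the intrinsics and any distortion apply to the point x, -y, -z); pixel columns grow to the right and rows downward; lengths in m; the calibration is good to about 2 mm. A picture is of the moment at which its call begins. There is no depth.
- ticket.sign_off(): hands the job in; it is judged then, once.
The state is a dict: "time": time; "q": joint angles; "dq": joint speeds; "tau": joint torques, N m; "eef_pos": TCP position; "orientation": TCP orientation; "force": force on the tool from outside, world axes, zero at the start; "torque": the same for the moment, N m; "opening": finger opening in m; "gripper_force": force on a finger pad.
Only numpy, scipy, OpenCV 4.12 (cv2) and the standard library are available. Lean on these libraries where they do the work, as an engineer would, in place of code of your own. Each camera call takes 0.05 s, during which the arm holds its last target. There are 200 camera calls.

### The job

Stand the drink can upright in the middle of the chiller's cold plate and let go of it. Then switch the chiller on: push its black handle over from off until it snaps across, and press it firmly home against the rubber stop post with a steady push of about 15 N near its tip for about a second, without ramming it (never above 35 N), and leave it at on. Do not tip the can over, and leave the spice jar and the pill bottle standing where they are.

Things in the scene. Friction and masses are not known exactly. Their poses are not given: they have to be found in the camera images.
- chiller: fixed white drinks chiller, a flat box 136 (its x) x 226 (its y) mm, top 40 mm above the worktop; origin under its centre on the worktop, its x points away from the robot at yaw 0, its y to the left. Left half: cold plate; right half: isolator handle, which overhangs the front edge.
- plate_centre (a point): centre of the top face of the chiller's bare aluminium cold plate (disc 80 mm across, its top 50 mm above the worktop, 55 mm to the left of the chiller's centre)
- drink_can: loose drink can, 66 mm across, 115 mm tall, about 0.35 kg; origin at the centre of its underside, z up along the can
- handle_axis (a point): point on the handle's vertical turning axis at the handle's mid height, 60 mm above the worktop; its axes are those of the chiller (chiller's centre is 60 mm to the left of it)
- handle_bar: black bar of the isolator handle, 20 mm wide, 22 mm high (49 to 71 mm above the worktop), running from the axis to a round end 26 mm across; origin on the axis at mid height, the bar runs along its own -x out to 141 mm; beyond the chiller's front edge (68 mm from the axis) there is free room under it
- handle_tip (a point): centre of the round end of the handle, 128 mm from the turning axis, at mid height
- switch_handle (a joint): angle of the handle: 0 = off (swung to the right, 0.75 rad from pointing straight out of the chiller's front), grows as the tip moves to the left, clockwise seen from above. An over-centre spring holds it at off and, past 0.75, throws it on against the stop post (on: about 1.3 to 1.6, depending on where the post is clamped)
- stop_collar: fixed steel collar round the handle's axis that carries the rubber stop post: 16 mm across, 50 mm from the axis along the collar's own -x, top 77 mm above the worktop; origin on the axis, 43.5 mm above the worktop. It is clamped at a different angle each time; the side of the handle meets the post
- spice_jar: loose glass spice jar with a dark lid, 44 mm across, 105 mm tall, a bystander; origin at the centre of its underside
- pill_bottle: loose brown pill bottle with a ribbed cap, 48 mm across, 80 mm tall, a bystander; origin at the centre of its underside
Not all that is in view belongs to the job. Leave any pink look-alike of the drink_can alone.

How it is judged:
On the way, in this order (a step that is already met when the one before it is completed fails the run):
1. the can stands upright, centred within 7 mm on the cold plate, and is let go (horizontal distance between drink_can and plate_centre below 0.007 m and z of drink_can in the frame of plate_centre below 0.004 m and angle between drink_can's own z axis and vertical below 0.06 rad and contact force between the fingers and drink_can below 0.1 N and contact force between drink_can and chiller above 0.5 N), for 0.2 s.
2. the handle is pressed home: the fingers push it so that it bears on the stop post with more than 25 N (about 7 N of push near the tip), for 0.6 s (contact force between handle_bar and stop_collar above 25 N and contact force between the fingers and handle_bar above 2 N and value of joint switch_handle above 1.1 rad), for 0.6 s.
At the end, for the whole second after the job is handed in: the can stands at rest, upright within 0.06 rad, its axis within 7 mm of the cold plate's centre, on the plate; the handle rests at on (past 1.1 rad) against its stop post by its own spring (horizontal distance between drink_can and plate_centre below 0.007 m and z of drink_can in the frame of plate_centre between -0.004 and 0.004 m and angle between drink_can's own z axis and vertical below 0.06 rad and linear speed of drink_can below 0.02 m/s and value of joint switch_handle above 1.1 rad and contact force between handle_bar and stop_collar above 1 N); the robot touches nothing.
It fails at once if the handle is rammed (more than 35 N between fingers and handle) (contact force between the fingers and handle_bar above 35 N).
It fails at once if the can is tipped by more than 0.5 rad (angle between drink_can's own z axis and vertical above 0.5 rad).
It fails at once if the spice jar is shoved more than 40 mm or tipped (distance of spice_jar from where it was at the start of the episode above 0.04 m or angle between spice_jar's own z axis and vertical above 0.5 rad).
It fails at once if the pill bottle is shoved more than 40 mm or tipped (distance of pill_bottle from where it was at the start of the episode above 0.04 m or angle between pill_bottle's own z axis and vertical above 0.5 rad).
It also fails if it takes over 58 s, if anything falls off the work surface, if the arm or the gripper's body presses on something with over 40 N, if the wrist force passes 120 N, or if a joint passes its speed limit or range.

## Working session

There is one attempt and no reset: what is moved stays moved. The work goes in short steps, Python scripts to look and compute and a shell command to move; the robot and the scene stay as the last step left them, time stands still between calls to the robot, and variables do not carry over. Pictures are saved under pics/ and viewed, at most 10 in all, crops included, and the job is handed in when it is done.

```bash
mkdir -p pics; cat > h.py <<'E'
import numpy as np, cv2
from scipy.spatial.transform import Rotation as R
from plant import env, optics, ticket
def cam(n):
    c=optics.camera(n); 
    c['K']=np.array([[c['fx'],0,c['cx']],[0,c['fy'],c['cy']],[0,0,1.]]); c['D']=np.array(c['dist_coeffs'],float)
    o=np.array(c['orientation'],float); c['R']=R.from_rotvec(o).as_matrix() if o.size==3 else (o.reshape(3,3) if o.size==9 else R.from_quat(o).as_matrix())
    c['eye']=np.array(c['eye']); return c
def ray(c,u,v):
    p=cv2.undistortPoints(np.array([[[u,v]]],float),c['K'],c['D'])[0,0]
    return c['R']@np.array([p[0],-p[1],-1.])
def onz(c,u,v,z):
    d=ray(c,u,v); return c['eye']+d*(z-c['eye'][2])/d[2]
def proj(c,P):
    p=(np.atleast_2d(P)-c['eye'])@c['R']; p=p*[1,-1,-1]
    return cv2.projectPoints(p,np.zeros(3),np.zeros(3),c['K'],c['D'])[0][:,0]
E
python3 - <<'E'
from h import *
import pickle
for n in ('scene','top'):
    c=cam(n); cv2.imwrite(f'pics/{n}0.png',c['image']); pickle.dump(c,open(n+'0.pkl','wb'))
    print(n,c['eye'],c['orientation'],c['K'].tolist(),c['D'])
s=env.sense(); print({k:s[k] for k in s})
print(env.finger_overhang)
E
```

```text
scene [0.33369264 0.44557568 0.80197289] [ 0.16020601 -0.77900382 -2.65789154] [[383.6638726655159, 0.0, 275.15024095003974], [0.0, 383.6638726655159, 196.84236087170865], [0.0, 0.0, 1.0]] [0.02883303 0.         0.         0.         0.        ]
top [0.24409897 0.00347048 1.39313483] [ 0.1325548  -0.14847981 -1.54796134] [[495.6533998378945, 0.0, 282.0213948564018], [0.0, 495.6533998378945, 213.07317810209128], [0.0, 0.0, 1.0]] [-0.13463256  0.          0.          0.          0.        ]
{'time': 0.1, 'q': array([-1.29781986,  0.62925573,  0.03848825,  1.51824465, -0.02700349,
        0.9963074 , -0.01998987]), 'dq': array([ 8.07232796e-04,  2.35579706e-04, -7.48152359e-05, -3.19547163e-03,
       -1.93138503e-05,  1.25168487e-04,  1.55881378e-03]), 'tau': array([ 2.78895037e-03, -5.64531970e+01,  1.23021170e+00, -1.93973190e+01,
        1.11667888e-02,  5.43491813e-03,  6.72595377e-06]), 'eef_pos': array([0.2158367 , 0.6125665 , 0.24748793]), 'orientation': array([-5.29606771e-01, -3.09637883e+00,  2.63542966e-03]), 'force': array([-0.19153634,  0.42522656, -0.05210186]), 'torque': array([-0.0209637 , -0.03808831, -0.01274074]), 'gripper_force': 0.0, 'opening': 0.08539755337324846}
0.017
```

View pics/scene0.png

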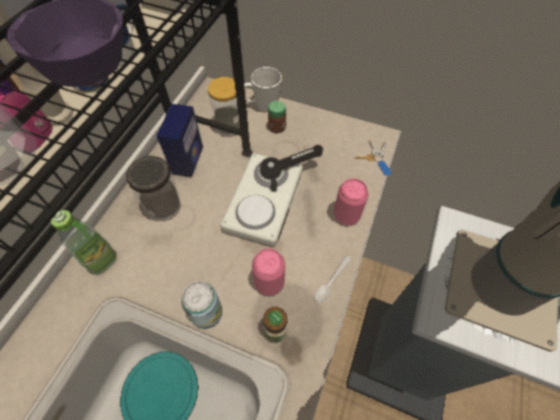

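View pics/top0.png

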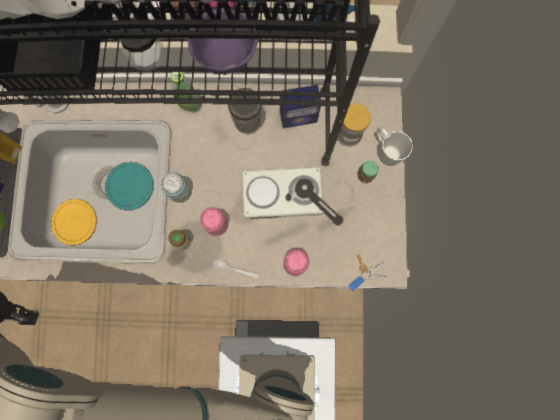

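The scene view shows the white chiller around (263,200), with its plate at (255,212) and its handle knob at (270,168) and tip at (318,152). Two pink cans are at (350,200) and (268,272), and a blue-white can is at (201,303). In the top view the blue-white can is at (175,185), the plate at (263,192) and the axis at (304,188), with the tip at (338,219). I'll enlarge these for pixel readings.

```bash
python3 - <<'E'
import cv2
t=cv2.imread('pics/top0.png'); s=cv2.imread('pics/scene0.png')
cv2.imwrite('pics/top_crop.png',cv2.resize(t[150:270,155:355],None,fx=4,fy=4,interpolation=cv2.INTER_CUBIC))
cv2.imwrite('pics/scene_crop.png',cv2.resize(s[140:340,170:370],None,fx=3,fy=3,interpolation=cv2.INTER_CUBIC))
E
```

```text
(no output)
```

View pics/top_crop.png

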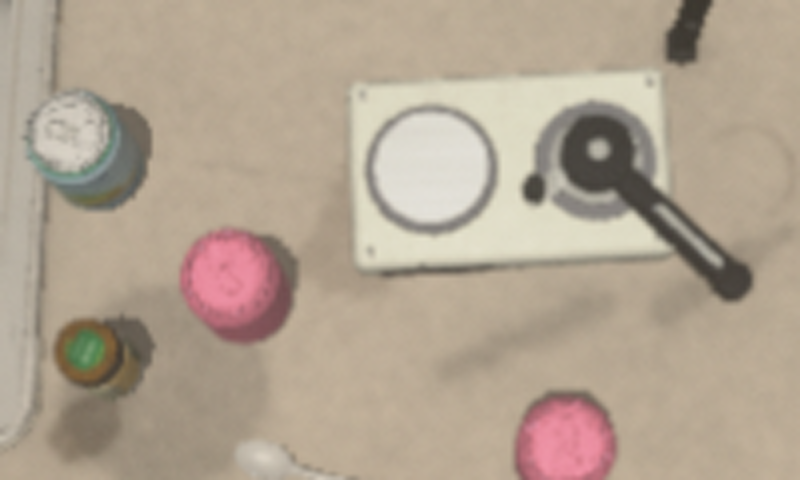

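View pics/scene_crop.png

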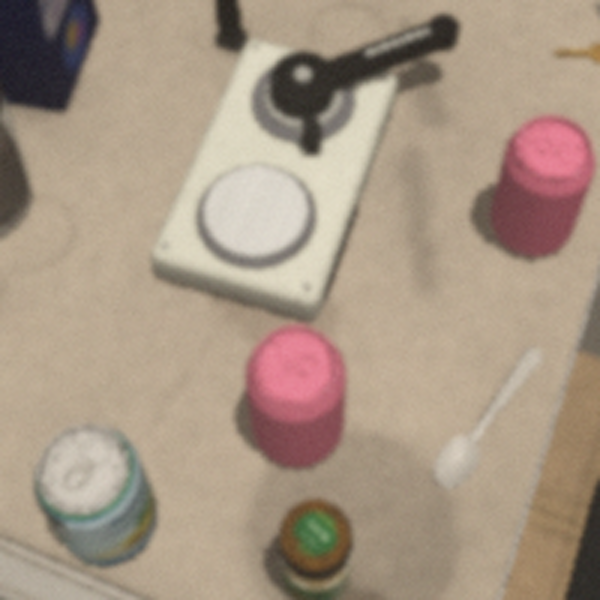

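The crops show the can lid centre at top crop (72,132) and scene crop (88,470), the plate at (431,168) / (256,213), and the axis hub at (598,149). The handle tip is at (732,279) and the stop post at (535,188). The chiller's corners are also visible.

```bash
python3 - <<'E'
from h import *
import pickle
T=pickle.load(open('top0.pkl','rb'));S=pickle.load(open('scene0.pkl','rb'))
t=lambda u,v:((u+.5)/4-.5+155,(v+.5)/4-.5+150)
s=lambda u,v:((u+.5)/3-.5+170,(v+.5)/3-.5+140)
for n,a,b,z in [('can',(72,132),(88,470),.115),('plate',(431,168),(256,213),.05),('hub',(598,149),(303,84),.077),('tip',(732,279),(440,32),.071),('post',(535,186),(312,138),.077),('pink1',(231,278),(297,368),.115),('pink2',(566,445),(551,152),.115),('brown',(88,350),(316,535),.08),('cornFL',(358,270),(318,300),.04),('cornBL',(349,86),(158,250),.04),('cornBR',(660,72),(250,45),.04)]:
    A=onz(T,*t(*a),z);B=onz(S,*s(*b),z)
    # triangulate
    d1,d2=ray(T,*t(*a)),ray(S,*s(*b)); k=np.linalg.lstsq(np.c_[d1,-d2],S['eye']-T['eye'],rcond=None)[0]
    P1,P2=T['eye']+k[0]*d1,S['eye']+k[1]*d2
    print(n,A[:2].round(4),B[:2].round(4),'tri',((P1+P2)/2).round(4),np.linalg.norm(P1-P2).round(4))
E
```

```text
can [0.5527 0.2851] [0.5513 0.2891] tri [0.5546 0.287  0.1059] 0.0007
plate [0.5472 0.0475] [0.548  0.0509] tri [0.5492 0.0477 0.0439] 0.0011
hub [ 0.5567 -0.0669] [ 0.5534 -0.0568] tri [ 0.5593 -0.0679  0.0611] 0.0022
tip [ 0.4695 -0.1591] [ 0.4714 -0.1516] tri [ 0.4724 -0.1604  0.0601] 0.002
post [ 0.53   -0.0243] [ 0.5273 -0.0117] tri [ 0.5337 -0.0248  0.0563] 0.0016
pink1 [0.4564 0.1745] [0.4589 0.1807] tri [0.4597 0.1761 0.103 ] 0.0027
pink2 [ 0.3514 -0.0461] [ 0.3538 -0.04  ] tri [ 0.3531 -0.0465  0.1056] 0.0019
brown [0.4114 0.2734] [0.412  0.2648] tri [0.4095 0.2695 0.0989] 0.0009
cornFL [0.4762 0.0966] [0.4788 0.0967] tri [0.4775 0.0967 0.0397] 0.0026
cornBL [0.6076 0.1071] [0.6065 0.1029] tri [0.6047 0.1063 0.0477] 0.0018
cornBR [ 0.6224 -0.1123] [ 0.622  -0.1039] tri [ 0.6265 -0.1134  0.0268] 0.0009
```

```bash
python3 -m inch '{"xyz":[[0.1,-0.1,0],[0.674,-0.652,0.1],[0.674,-0.652,0.1],[0.674,-0.652,0.1],[0.674,-0.652,0.1],[0.674,-0.652,0.1],[0.674,-0.652,0.1],[0.674,-0.652,0.1],[0.674,-0.652,0.1],[0.674,-0.652,0.1],[0.674,-0.652,0.1],[0.674,-0.652,0.1]],"dr":[[0,0,0],[0,0,0],[0,0,0],[0,0,0],[0,0,0],[0,0,0],[0,0,0],[0,0,0],[0,0,0],[0,0,0],[0,0,0],[0,0,0]],"gripper":[1,1,1,1,1,1,1,1,1,1,1,1]}'; python3 -m inch '{"xyz":[[0,0,0],[0,0,0],[0,0,0]],"dr":[[0,0,0],[0,0,0],[0,0,0]],"gripper":[1,1,1]}'
python3 - <<'E'
from h import *
import pickle
c=cam('wrist'); cv2.imwrite('pics/w1.png',c['image']); pickle.dump(c,open('w1.pkl','wb'))
print(c['eye'],c['R'].round(3).tolist(),c['fx'],c['D'])
print(proj(c,[[.5525,.286,.115]]))
E
```

```text
time: 1.1
eef_pos: [0.5584, 0.2795, 0.2988]
orientation: [0.543, 3.089, -0.005]
force: [1.1, -1.5, 0.3]
opening: 0.0856
gripper_force: 0.0
time: 1.35
eef_pos: [0.5516, 0.2885, 0.2978]
orientation: [-0.526, -3.095, -0.001]
force: [-0.8, -0.5, -0.2]
opening: 0.0853
gripper_force: 0.0
[0.48892425 0.31077282 0.42475726] [[0.33, -0.91, -0.252], [0.944, 0.318, 0.088], [0.001, -0.267, 0.964]] 323.6749853716647 [-0.03885947  0.          0.          0.          0.        ]
[[278.31595689 192.92104316]]
```

View pics/w1.png

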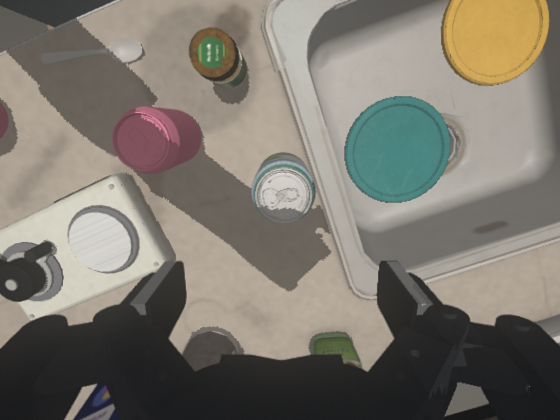

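The wrist view shows the can lid centred at about (284,194), the plate disc at (103,239), and the pink can clear to the left. The sink rim is to the right.

```bash
python3 - <<'E'
from h import *
import pickle
c=pickle.load(open('w1.pkl','rb'))
print(onz(c,284,194,.115),onz(c,315,190,.115),onz(c,253,196,.115),onz(c,103,239,.05),onz(c,16,282,.077))
E
```

```text
[0.55535737 0.29089653 0.115     ] [0.56156806 0.32079134 0.115     ] [0.54720857 0.26152386 0.115     ] [0.54881938 0.05496305 0.05      ] [ 0.55882446 -0.05755505  0.077     ]
```

```bash
python3 -m inch '{"xyz":[[0,0,-0.1],[0,0,-0.2],[0,0,-0.3],[0,0,-0.36],[0,0,-0.4],[0,0,-0.43],[0,0,-0.434],[0,0,-0.434],[0,0,-0.434]],"dr":[[0,0,0],[0,0,0],[0,0,0],[0,0,0],[0,0,0],[0,0,0],[0,0,0],[0,0,0],[0,0,0]],"gripper":[1,1,1,1,1,1,1,1,1]}'
python3 - <<'E'
from h import *
s=env.sense();print(s['eef_pos'],s['force'],s['opening'])
c=cam('wrist'); cv2.imwrite('pics/w2.png',c['image'])
r=R.from_rotvec(s['orientation']).as_matrix();print(r.round(4))
E
```

```text
time: 2.15
eef_pos: [0.5533, 0.2886, 0.0825]
orientation: [0.527, 3.096, 0.003]
force: [0.1, 0.2, 0.0]
opening: 0.0854
gripper_force: 0.0
[0.55327899 0.28859835 0.08252833] [0.0564603  0.20228339 0.03388891] 0.08537346096576015
[[-0.9437  0.3308  0.0016]
 [ 0.3308  0.9437  0.0014]
 [-0.001   0.0018 -1.    ]]
```

View pics/w2.png

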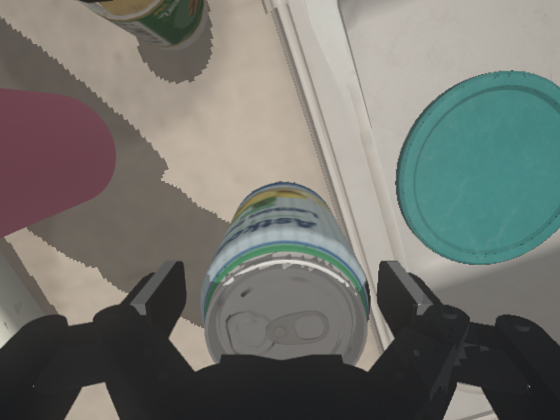

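The can sits between the pads, its lid centre at column 286 against 281 for the finger midline. I'll close the gripper.

```bash
python3 -m inch '{"xyz":[[0,0,0],[0,0,0],[0,0,0],[0,0,0],[0,0,0],[0,0,0],[0,0,0],[0,0,0]],"dr":[[0,0,0],[0,0,0],[0,0,0],[0,0,0],[0,0,0],[0,0,0],[0,0,0],[0,0,0]],"gripper":[0,0,0,0,0,0,0,0]}'
```

```text
time: 2.87
eef_pos: [0.5543, 0.2882, 0.0836]
orientation: [0.529, 3.094, 0.005]
force: [-0.9, 0.0, 6.9]
opening: 0.0633
gripper_force: 64.5
```

```bash
python3 -m inch '{"xyz":[[0,0,0.05],[0,0,0.12],[0,0,0.2],[-0.003,-0.06,0.22],[-0.006,-0.13,0.22],[-0.01,-0.21,0.22],[-0.01,-0.29,0.22],[-0.01,-0.37,0.22],[-0.01,-0.43,0.22],[-0.01,-0.47,0.22],[-0.01,-0.474,0.22],[-0.01,-0.474,0.22]],"dr":[[0,0,0],[0,0,0],[0,0,0],[0,0,0],[0,0,0],[0,0,0],[0,0,0],[0,0,0],[0,0,0],[0,0,0],[0,0,0],[0,0,0]],"gripper":[0,0,0,0,0,0,0,0,0,0,0,0]}'
python3 -m inch '{"xyz":[[0,0,-0.02],[0,0,-0.05],[0,0,-0.07],[0,0,-0.08],[0,0,-0.08]],"dr":[[0,0,0],[0,0,0],[0,0,0],[0,0,0],[0,0,0]],"gripper":[0,0,0,0,0]}'
python3 - <<'E'
from h import *
import pickle
s=env.sense();print(s['eef_pos'],s['orientation'],s['force'],s['opening'])
a=[]
for n in ('top','scene'):
    c=cam(n); pickle.dump(c,open(n+'1.pkl','wb'))
    u,v=proj(c,[[.548,.051,.08]])[0].astype(int); print(n,u,v)
    u0,v0=u-50,v-75
    a.append(cv2.resize(c['image'][v0:v0+150,u0:u0+100],None,fx=4,fy=4,interpolation=cv2.INTER_CUBIC)); print(u0,v0)
cv2.imwrite('pics/place1.png',np.hstack(a))
E
```

```text
time: 3.87
eef_pos: [0.5478, 0.0479, 0.1917]
orientation: [0.536, 3.095, -0.001]
force: [0.3, 0.8, -4.1]
opening: 0.0634
gripper_force: 68.5
time: 4.28
eef_pos: [0.5468, 0.0512, 0.1496]
orientation: [-0.526, -3.094, 0.001]
force: [0.7, 0.6, -3.7]
opening: 0.0632
gripper_force: 68.4
[0.54681821 0.05124177 0.14962799] [-5.26031970e-01 -3.09388192e+00  7.57603321e-04] [ 0.73221189  0.64040421 -3.67007692] 0.06323764623274904
top 260 188
210 113
scene 254 203
204 128
```

View pics/place1.png

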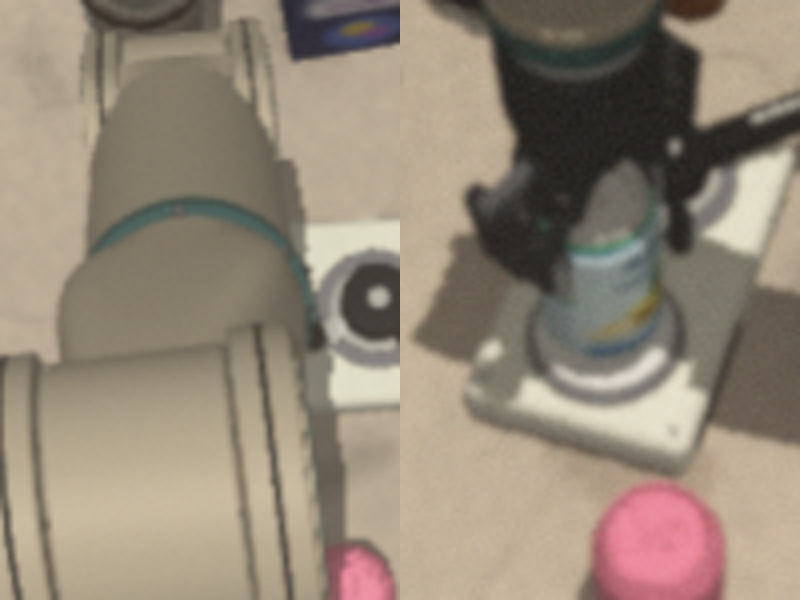

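The scene half shows the can over the plate. Its bottom runs from about crop x 548 to 663, with the lowest point near (610,357). The plate's outer edge has left 527, right 684 and bottom 405. The top view is blocked by the arm. I'll compare these with predicted outlines.

```bash
python3 - <<'E'
from h import *
import pickle
c=pickle.load(open('scene1.pkl','rb'))
th=np.linspace(0,2*np.pi,200)
def ext(x,y,z,r):
    p=proj(c,np.c_[x+r*np.cos(th),y+r*np.sin(th),0*th+z]); p=(p-[204,128]+.5)*4-.5+[400,0]
    return 'L %.0f@%.0f R %.0f@%.0f B %.0f@%.0f'%(*p[p[:,0].argmin()],*p[p[:,0].argmax()],*p[p[:,1].argmax()][::-1])
print('can bottom r33',ext(.5468,.0512,.066,.033)); print('r27',ext(.5468,.0512,.066,.027))
print('plate r40',ext(.548,.051,.05,.040),' r43 @.04',ext(.548,.051,.04,.044))
for d in ((.005,0),(0,.005)): print(d,ext(.5468+d[0],.0512+d[1],.066,.033))
E
```

```text
can bottom r33 L 547@322 R 665@318 B 370@604
r27 L 558@321 R 654@318 B 361@605
plate r40 L 535@336 R 676@331 B 394@604  r43 @.04 L 530@345 R 683@340 B 409@604
(0.005, 0) L 539@319 R 656@315 B 367@596
(0, 0.005) L 543@329 R 661@325 B 378@601
```

The predicted outlines match both the can and the plate to within 1–2 mm, so I'll lower it gently.

```bash
python3 -m inch '{"xyz":[[0.002,0,-0.01],[0.002,0,-0.02],[0.002,0,-0.026],[0.002,0,-0.03],[0.002,0,-0.03],[0.002,0,-0.03]],"dr":[[0,0,0],[0,0,0],[0,0,0],[0,0,0],[0,0,0],[0,0,0]],"gripper":[0,0,0,0,0,0]}'
python3 -m inch '{"xyz":[[0,0,-0.002],[0,0,-0.003],[0,0,-0.003]],"dr":[[0,0,0],[0,0,0],[0,0,0]],"gripper":[0,0,0]}'
```

```text
time: 4.88
eef_pos: [0.549, 0.05, 0.1362]
orientation: [-0.53, -3.096, 0.0]
force: [-0.6, 0.3, -3.4]
opening: 0.0634
gripper_force: 68.4
time: 5.13
eef_pos: [0.549, 0.05, 0.1348]
orientation: [-0.53, -3.097, -0.0]
force: [0.5, 0.3, -3.5]
opening: 0.0635
gripper_force: 68.4
```

```bash
python3 -m inch '{"xyz":[[0,0,-0.001],[0,0,-0.002],[0,0,-0.003],[0,0,-0.003]],"dr":[[0,0,0],[0,0,0],[0,0,0],[0,0,0]],"gripper":[0,0,0,0]}'
```

```text
time: 5.47
eef_pos: [0.5492, 0.0501, 0.1337]
orientation: [0.53, 3.096, 0.0]
force: [-0.4, 0.2, 0.4]
opening: 0.0632
gripper_force: 68.7
```

The force went from -3.5 to +0.4 N, so the can is on the plate. I'll release it and rise.

```bash
python3 -m inch '{"xyz":[[0,0,0],[0,0,0],[0,0,0],[0,0,0],[0,0,0],[0,0,0],[0,0,0],[0,0,0]],"dr":[[0,0,0],[0,0,0],[0,0,0],[0,0,0],[0,0,0],[0,0,0],[0,0,0],[0,0,0]],"gripper":[1,1,1,1,1,1,1,1]}'
python3 -m inch '{"xyz":[[0,0,0.01],[0,0,0.04],[0,0,0.08],[0,0,0.14],[0,0,0.2],[0,0,0.26],[0,-0.05,0.3],[-0.05,-0.12,0.3],[-0.1,-0.2,0.3],[-0.16,-0.28,0.3],[-0.2,-0.36,0.3],[-0.2,-0.44,0.3]],"dr":[[0,0,0],[0,0,0],[0,0,0],[0,0,0],[0,0,0],[0,0,0],[0,0,0],[0,0,0],[0,0,0],[0,0,0],[0,0,0],[0,0,0]],"gripper":[1,1,1,1,1,1,1,1,1,1,1,1]}'
python3 - <<'E'
from h import *
import pickle
s=env.sense();print(s['eef_pos'],s['orientation'],s['force'],s['q'])
a=[]
for n,P in (('top',(.52,0,.08)),('scene',(.53,0,.1))):
    c=cam(n); pickle.dump(c,open(n+'2.pkl','wb'))
    u,v=proj(c,[P])[0].astype(int); u0,v0=u-50,v-75; print(n,u0,v0)
    a.append(cv2.resize(c['image'][v0:v0+150,u0:u0+100],None,fx=4,fy=4,interpolation=cv2.INTER_CUBIC))
cv2.imwrite('pics/place2.png',np.hstack(a))
E
```

```text
time: 6.13
eef_pos: [0.549, 0.0501, 0.1333]
orientation: [-0.53, -3.097, -0.0]
force: [-0.8, 0.7, -0.4]
opening: 0.0853
gripper_force: 0.0
time: 7.13
eef_pos: [0.4477, -0.1555, 0.2838]
orientation: [-0.528, -3.095, -0.001]
force: [0.6, 0.3, 0.3]
opening: 0.0856
gripper_force: 0.0
[ 0.44773039 -0.15554715  0.28382998] [-5.27599941e-01 -3.09469486e+00 -1.39298078e-03] [0.60665573 0.33235861 0.27634867] [ 0.21270618  0.33425328  0.08384406  1.94447122 -0.03684973  0.8666308
  1.54893035]
top 229 124
scene 220 108
```

View pics/place2.png

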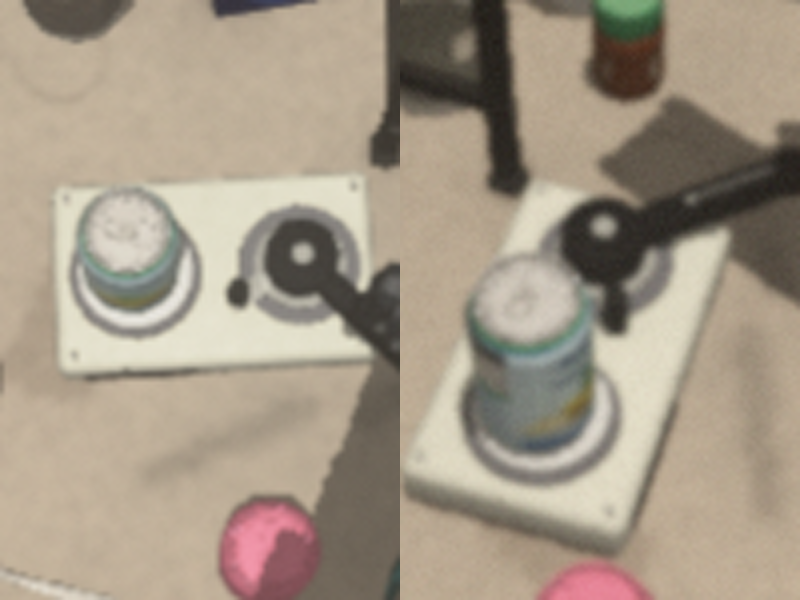

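The can stands upright on the plate, its lid at top crop (127,232) and scene crop (528,297). I'll compare it with the plate centre seen by the same cameras.

```bash
python3 - <<'E'
from h import *
import pickle
T=pickle.load(open('top2.pkl','rb'));S=pickle.load(open('scene2.pkl','rb'))
t=lambda u,v:((u+.5)/4-.5+229,(v+.5)/4-.5+124)
s=lambda u,v:((u-400+.5)/4-.5+220,(v+.5)/4-.5+108)
print(onz(T,*t(127,232),.165),onz(S,*s(528,297),.165))
print('plate ring',onz(T,*t(135.5,270),.045))
print('can bot',proj(S,[[.548,.051,.165]]), s(528,297))
E
```

```text
[0.54730136 0.04944691 0.165     ] [0.54879736 0.05174111 0.165     ]
plate ring [0.54980623 0.04731962 0.045     ]
can bot [[252.13340882 181.71637076]] (251.625, 181.875)
```

The can is within about 2 mm of the plate centre. For the handle I'll shut the fingers and turn the tool −107° so that its side face squares up to the final push direction of about 53°. The starting position is behind the handle at about (0.503, −0.179).

```bash
python3 -m inch '{"xyz":[[0.05,-0.01,0],[0.11,-0.018,0],[0.11,-0.018,0],[0.11,-0.018,0],[0.11,-0.018,0]],"dr":[[0,0,-0.934],[0,0,-0.934],[0,0,-0.934],[0,0,-0.934],[0,0,-0.934]],"gripper":[0,0,0,0,0]}'
for i in 1 2; do python3 -m inch '{"xyz":[[0,0,0],[0,0,0],[0,0,0],[0,0,0],[0,0,0]],"dr":[[0,0,-0.934],[0,0,-0.934],[0,0,-0.934],[0,0,-0.934],[0,0,-0.934]],"gripper":[0,0,0,0,0]}' >/dev/null; done
python3 -m inch '{"xyz":[[0,0,0],[0,0,0],[0,0,0],[0,0,0],[0,0,0],[0,0,0]],"dr":[[0,0,-0.934],[0,0,-0.934],[0,0,-0.934],[0,0,-0.934],[0,0,-0.934],[0,0,-0.934]],"gripper":[0,0,0,0,0,0]}'
python3 - <<'E'
from h import *
s=env.sense();r=R.from_rotvec(s['orientation']).as_matrix();print(s['eef_pos'],np.degrees(np.arctan2(-r[1,0],-r[0,0])),np.degrees(np.arctan2(r[1,0],r[0,0])),r[:,2],s['q'],s['opening'])
T=cam('top');print(onz(T,369,171,.08))
E
```

```text
time: 7.65
eef_pos: [0.5068, -0.1638, 0.2833]
orientation: [-1.234, -2.889, 0.0]
force: [-0.4, -0.5, 0.3]
opening: 0.0254
gripper_force: 0.0
time: 8.98
eef_pos: [0.5063, -0.164, 0.2833]
orientation: [-2.8, -1.425, 0.0]
force: [-0.9, 0.1, 0.5]
opening: 0.0
gripper_force: 0.0
[ 0.50629793 -0.16403371  0.28329244] -126.05516451902638 53.94483548097364 [-1.37841816e-04  1.46213087e-04 -9.99999980e-01] [-0.12961096  0.47062497  0.57831079  1.81229985 -0.30973944  0.94998955
 -0.04786362] 3.241763064558574e-05
[ 0.60478133 -0.24541861  0.08      ]
```

```bash
python3 -m inch '{"xyz":[[0.006,-0.036,0],[0.006,-0.036,-0.08],[0.006,-0.036,-0.16],[0.006,-0.036,-0.24],[0.006,-0.036,-0.31],[0.006,-0.036,-0.37],[0.006,-0.036,-0.41],[0.006,-0.036,-0.43],[0.006,-0.036,-0.434],[0.006,-0.036,-0.434],[0.006,-0.036,-0.434]],"dr":[[0,0,0],[0,0,0],[0,0,0],[0,0,0],[0,0,0],[0,0,0],[0,0,0],[0,0,0],[0,0,0],[0,0,0],[0,0,0]],"gripper":[0,0,0,0,0,0,0,0,0,0,0]}'
python3 - <<'E'
import numpy as np
# path: pusher centre, contact r .118, perp offset d behind bar; handle angle phi (0..), dir angle = 3.21+.75-phi
A=np.array([.556,-.064]); p0=np.array([.509,-.182])
for ph in np.arange(0,.95,.05):
    a=3.96-ph; u=np.array([np.cos(a),np.sin(a)]); t=np.array([u[1],-u[0]])
    print(round(ph,2),(A+.118*u-.026*t).round(4),((A+.118*u-.026*t-p0)/.5).round(3))
E
```

```text
time: 9.95
eef_pos: [0.5103, -0.1828, 0.0675]
orientation: [2.803, 1.416, 0.003]
force: [0.0, -0.5, -0.2]
opening: 0.0001
gripper_force: 0.0
0.0 [ 0.4943 -0.1679] [-0.029  0.028]
0.05 [ 0.4892 -0.1647] [-0.04   0.035]
0.1 [ 0.4843 -0.1612] [-0.049  0.042]
0.15 [ 0.4795 -0.1575] [-0.059  0.049]
0.2 [ 0.4749 -0.1536] [-0.068  0.057]
0.25 [ 0.4705 -0.1494] [-0.077  0.065]
0.3 [ 0.4664 -0.1451] [-0.085  0.074]
0.35 [ 0.4624 -0.1405] [-0.093  0.083]
0.4 [ 0.4587 -0.1357] [-0.101  0.093]
0.45 [ 0.4553 -0.1308] [-0.107  0.102]
0.5 [ 0.4521 -0.1256] [-0.114  0.113]
0.55 [ 0.4491 -0.1204] [-0.12   0.123]
0.6 [ 0.4464 -0.1149] [-0.125  0.134]
0.65 [ 0.444  -0.1094] [-0.13   0.145]
0.7 [ 0.4419 -0.1038] [-0.134  0.156]
0.75 [ 0.4401 -0.098 ] [-0.138  0.168]
0.8 [ 0.4385 -0.0922] [-0.141  0.18 ]
0.85 [ 0.4372 -0.0863] [-0.144  0.191]
0.9 [ 0.4363 -0.0803] [-0.145  0.203]
```

```bash
python3 -m inch '{"xyz":[[-0.008,0.008,0],[-0.016,0.015,0],[-0.022,0.022,0],[-0.029,0.028,0],[-0.034,0.031,0],[-0.04,0.035,0],[-0.045,0.039,0],[-0.049,0.042,0]],"dr":[[0,0,0],[0,0,0],[0,0,0],[0,0,0],[0,0,0],[0,0,0],[0,0,0],[0,0,0]],"gripper":[0,0,0,0,0,0,0,0]}'
```

```text
time: 10.62
eef_pos: [0.4869, -0.1614, 0.067]
orientation: [2.802, 1.415, 0.005]
force: [5.7, -0.6, 0.5]
opening: 0.0
gripper_force: 2.2
```

In contact with the handle at about 6 N. I'll continue along the arc.

```bash
python3 -m inch '{"xyz":[[-0.01,0.007,0],[-0.019,0.015,0],[-0.028,0.023,0],[-0.036,0.032,0],[-0.044,0.041,0]],"dr":[[0,0,0],[0,0,0],[0,0,0],[0,0,0],[0,0,0]],"gripper":[0,0,0,0,0]}'
```

```text
time: 11.03
eef_pos: [0.4629, -0.1408, 0.0665]
orientation: [2.804, 1.415, 0.001]
force: [2.4, -1.1, -0.5]
opening: 0.0001
gripper_force: 1.6
```

```bash
python3 -m inch '{"xyz":[[-0.008,0.01,0],[-0.014,0.019,0],[-0.021,0.03,0],[-0.027,0.04,0],[-0.032,0.051,0],[-0.037,0.062,0],[-0.041,0.073,0]],"dr":[[0,0,0],[0,0,0],[0,0,0],[0,0,0],[0,0,0],[0,0,0],[0,0,0]],"gripper":[0,0,0,0,0,0,0]}'
```

```text
time: 11.62
eef_pos: [0.4407, -0.1035, 0.0661]
orientation: [-2.803, -1.415, 0.003]
force: [1.5, -1.6, 0.8]
opening: -0.0
gripper_force: 0.5
```

```bash
python3 -m inch '{"xyz":[[-0.004,0.012,0],[-0.007,0.024,0],[-0.01,0.035,0],[-0.011,0.047,0],[-0.011,0.047,0],[-0.011,0.047,0],[-0.011,0.047,0]],"dr":[[0,0,0],[0,0,0],[0,0,0],[0,0,0],[0,0,0],[0,0,0],[0,0,0]],"gripper":[0,0,0,0,0,0,0]}'
python3 - <<'E'
from h import *
import pickle
s=env.sense();print(s['eef_pos'],s['force'])
a=[]
for n,P in (('top',(.5,-.02,.08)),('scene',(.5,-.02,.1))):
    c=cam(n); pickle.dump(c,open(n+'3.pkl','wb'))
    u,v=proj(c,[P])[0].astype(int); u0,v0=u-50,v-75; print(n,u0,v0)
    a.append(cv2.resize(c['image'][v0:v0+150,u0:u0+100],None,fx=4,fy=4,interpolation=cv2.INTER_CUBIC))
cv2.imwrite('pics/on1.png',np.hstack(a))
E
```

```text
time: 12.2
eef_pos: [0.4369, -0.0809, 0.0663]
orientation: [2.804, 1.415, -0.0]
force: [1.0, -0.5, 0.7]
opening: -0.0005
gripper_force: 0.0
[ 0.43687026 -0.08093978  0.06631141] [ 1.01632688 -0.52295959  0.7406515 ]
top 236 131
scene 236 105
```

View pics/on1.png

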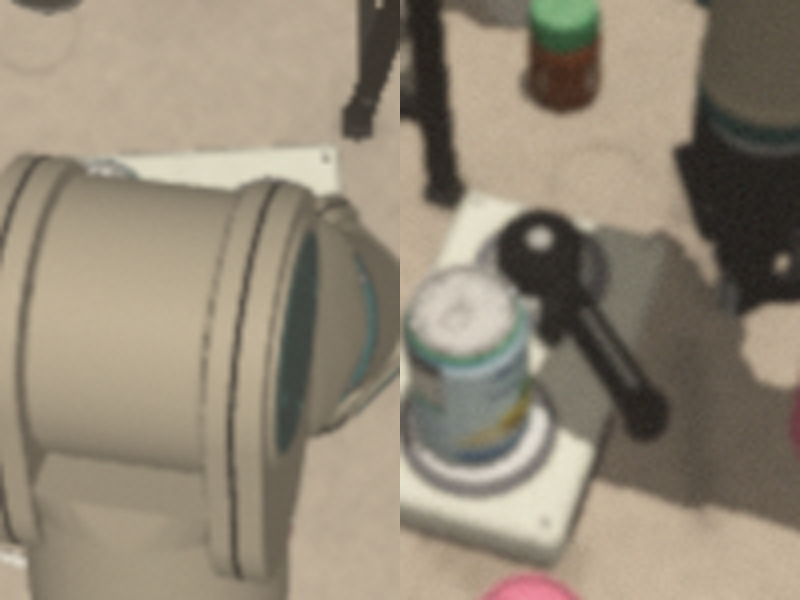

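The handle has snapped over onto the stop post, with its tip at scene crop (642,410). The can is still upright on the plate.

```bash
python3 - <<'E'
from h import *
import pickle
S=pickle.load(open('scene3.pkl','rb'))
tip=onz(S,(642-400+.5)/4-.5+236,(410+.5)/4-.5+105,.071); hub=onz(S,(540-400+.5)/4-.5+236,(240+.5)/4-.5+105,.077)
print(tip,hub)
for A in (np.array([.556,-.064]),hub[:2]):
    a=np.arctan2(*(tip[:2]-A)[::-1]); print(a,np.linalg.norm(tip[:2]-A))
    A=np.array([.556,-.064]); u=np.array([np.cos(a),np.sin(a)]);t=np.array([u[1],-u[0]])
    g=A+.122*u-.022*t; print('contact',g,'pre',g-.02*t,'t',t, 'shift',(g-.02*t-[.4362,-.0803])/.5)
E
```

```text
[0.46070809 0.01949714 0.071     ] [ 0.55688866 -0.06510942  0.077     ]
2.42206936000995 0.12669775313218443
contact [ 4.49742786e-01 -1.45442299e-04] pre [ 0.43656226 -0.01518784] t [0.65902621 0.75211998] shift [0.00072452 0.13022432]
2.420127343026184 0.12809751042078252
contact [4.49866993e-01 6.07904733e-05] pre [ 0.43665728 -0.01495598] t [0.66048559 0.75083872] shift [0.00091456 0.13068803]
```

```bash
python3 -m inch '{"xyz":[[0,0.03,0],[0.001,0.06,0],[0.001,0.09,0],[0.001,0.12,0],[0.001,0.13,0],[0.008,0.138,0],[0.015,0.145,0],[0.017,0.148,0],[0.017,0.148,0],[0.017,0.148,0]],"dr":[[0,0,-0.18],[0,0,-0.18],[0,0,-0.18],[0,0,-0.18],[0,0,-0.18],[0,0,-0.18],[0,0,-0.18],[0,0,-0.18],[0,0,-0.18],[0,0,-0.18]],"gripper":[0,0,0,0,0,0,0,0,0,0]}'
```

```text
time: 13.13
eef_pos: [0.4455, -0.0075, 0.0663]
orientation: [2.866, 1.286, 0.0]
force: [0.1, 0.1, -0.4]
opening: 0.0001
gripper_force: 0.0
```

```bash
python3 -m inch '{"xyz":[[0.0015,0.0018,0],[0.003,0.0035,0],[0.0045,0.005,0],[0.006,0.007,0],[0.006,0.007,0],[0.006,0.007,0]],"dr":[[0,0,0],[0,0,0],[0,0,0],[0,0,0],[0,0,0],[0,0,0]],"gripper":[0,0,0,0,0,0]}'
python3 -m inch '{"xyz":[[0.0015,0.0018,0],[0.003,0.0035,0],[0.003,0.0035,0],[0.003,0.0035,0]],"dr":[[0,0,0],[0,0,0],[0,0,0],[0,0,0]],"gripper":[0,0,0,0]}'
```

```text
time: 13.63
eef_pos: [0.4474, -0.0044, 0.0663]
orientation: [2.866, 1.286, -0.002]
force: [-3.1, -4.4, 2.0]
opening: 0.0001
gripper_force: 2.7
time: 13.97
eef_pos: [0.4478, -0.0038, 0.0662]
orientation: [2.866, 1.284, -0.005]
force: [-5.5, -7.5, 4.0]
opening: -0.0001
gripper_force: 4.7
```

```bash
python3 -m inch '{"xyz":[[0.0014,0.0016,0],[0.0028,0.0032,0],[0.0042,0.0048,0],[0.0042,0.0048,0],[0.0042,0.0048,0]],"dr":[[0,0,0],[0,0,0],[0,0,0],[0,0,0],[0,0,0]],"gripper":[0,0,0,0,0]}'
```

```text
time: 14.38
eef_pos: [0.4482, -0.0032, 0.0662]
orientation: [2.866, 1.281, -0.01]
force: [-9.2, -12.8, 5.1]
opening: -0.0001
gripper_force: 7.6
```

The push is 15.8 N in the horizontal plane. I'll hold it for a second, then back off and rise.

```bash
python3 -m inch '{"xyz":[[0,0,0],[0,0,0],[0,0,0],[0,0,0],[0,0,0],[0,0,0],[0,0,0],[0,0,0],[0,0,0],[0,0,0],[0,0,0],[0,0,0]],"dr":[[0,0,0],[0,0,0],[0,0,0],[0,0,0],[0,0,0],[0,0,0],[0,0,0],[0,0,0],[0,0,0],[0,0,0],[0,0,0],[0,0,0]],"gripper":[0,0,0,0,0,0,0,0,0,0,0,0]}'
python3 -m inch '{"xyz":[[0,0,0],[0,0,0],[0,0,0],[0,0,0]],"dr":[[0,0,0],[0,0,0],[0,0,0],[0,0,0]],"gripper":[0,0,0,0]}'
python3 -m inch '{"xyz":[[-0.005,-0.006,0],[-0.012,-0.014,0],[-0.025,-0.03,0],[-0.04,-0.05,0],[-0.05,-0.07,0.02],[-0.05,-0.09,0.08],[-0.05,-0.1,0.15],[-0.05,-0.12,0.22],[-0.05,-0.2,0.3],[-0.05,-0.25,0.34],[-0.05,-0.25,0.34],[-0.05,-0.25,0.34]],"dr":[[0,0,0],[0,0,0],[0,0,0],[0,0,0],[0,0,0],[0,0,0],[0,0,0],[0,0,0],[0,0,0],[0,0,0],[0,0,0],[0,0,0]],"gripper":[0,0,0,0,0,0,0,0,0,0,0,0]}'
python3 - <<'E'
from h import *
c=cam('scene'); cv2.imwrite('pics/end.png',cv2.resize(c['image'][90:290,150:400],None,fx=3,fy=3)); print(env.sense()['force'])
E
```

```text
time: 15.38
eef_pos: [0.4482, -0.0032, 0.0662]
orientation: [2.866, 1.281, -0.01]
force: [-9.4, -11.6, 6.6]
opening: -0.0002
gripper_force: 7.5
time: 15.72
eef_pos: [0.4482, -0.0032, 0.0662]
orientation: [2.866, 1.281, -0.01]
force: [-8.8, -12.1, 6.8]
opening: 0.0001
gripper_force: 7.5
time: 16.72
eef_pos: [0.4282, -0.1266, 0.2389]
orientation: [2.865, 1.281, 0.008]
force: [-0.8, 0.3, 0.2]
opening: 0.0002
gripper_force: 0.0
[0.30998273 0.31095787 0.16527949]
```

View pics/end.png

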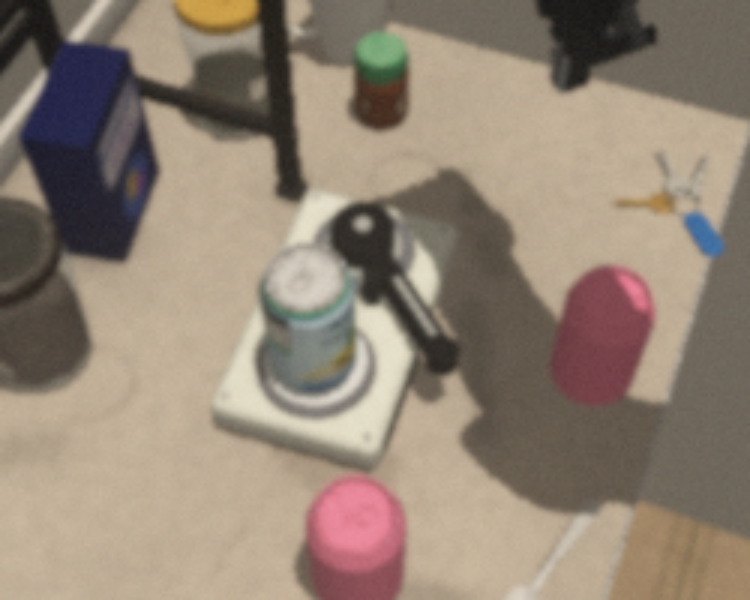

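The can stands upright on the plate at (310,320), the handle is at on with its tip at (438,352), and the bystanders in view are still standing. I'll hand it in.

```bash
python3 -c "from plant import ticket; print(ticket.sign_off())"
```

```text
the job is handed in; nothing more can be done
None
```

I stood the can on the cold plate (about 2 mm off centre by camera), snapped the handle to on, pressed it home at about 15 N for over 1 s and left it there, then handed the job in; no verdict was returned.

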